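# Feel out a mould seam with a tapered feeler blade

## Robot

A 7-joint arm with a two-finger parallel gripper is mounted at the origin on the work surface. World frame = base frame: x ahead of the robot, y to its left, z up, the work surface at z = 0. Lengths are in mm, angles in rad, forces in N, time in s.
With the tool pointing down it reaches from about 400 to 875 mm from the base axis. Payload 4.4 kg.
Tool frame: the origin (TCP) lies at the very end of the fingers, on their centre line; the grasp point (between the pads) lies ctrl.grip_depth behind it (ctrl.grip_depth is the distance from the TCP to the grasp point, in mm); y points along the fingers, x is the direction in which the jaws open and shut, and the axes are right-handed (so a half turn about y gives the same grasp; the last joint's range is limited). The gripper opens to 85 mm and grips with 20 to 120 N. Pads are 22 mm wide; open, the fingers measure 114 mm over their backs; the gripper's body (76 mm by 85 mm) begins 54 mm behind the grasp point. The pads swing forward as they close: fully open they stand 13 mm farther back than shut.
Start: joints at [-1.292, 0.628, 0.038, 1.517, -0.027, 0.996, -0.02], TCP at [219.682, 611.766, 210.713] pointing down, gripper open.
Joint ranges: [-3.06, 3.06], [-0.37, 2.12], [-1.25, 1.32], [0.18, 2.47], [-1.1, 4.24], [0.23, 1.98], [-2.94, 2.94]. Speed limits (rad/s): [2.57, 2.57, 3.14, 3.14, 3.14, 3.14, 3.14].

## Interface

Orientations are given as [roll, pitch, yaw] about the fixed x, y, z axes, in that order (R = Rz(yaw) Ry(pitch) Rx(roll)).
In Python, from cell import ctrl gives the robot as it stands.
- The arm moves only by the tool apply_moves, never from a script. Its argument "motion" is a list of rows, each a list of 5 numbers: the shift along the tool's x, y, z in cm, then the turn about the tool's y in rad, then the finger opening in cm, from 0 to 8.54. In form: [[tx, ty, tz, roll, hand], ...]. A call has 1 to 20 rows; each row is the pose to reach, as a shift and turn from the pose commanded when the call began, along the tool's axes at that moment; what a row does not reach only later rows make up. A row lasts 1/8 s, in which the tool goes at most 62.5 mm and 10.7 degrees, less where a joint would pass 70% of its speed; a pose out of reach is approached as far as the arm can. A call with a gripper value outside its range is refused whole. The fingers move at their own pace and stop on an object; the grip force is fixed at half the most. Time passes only in rows, so rows that repeat a pose let the fingers close. It gives the time, the measured TCP pose, the force and the opening at its end, in the units of the state.
- ctrl.read_state(): the state, without advancing time (a new reading comes with each control period).
- ctrl.get_image(name): name is "side" or "top" or "wrist"; returns a dict with "image" (480x640x3 uint8, red, green, blue), "vfov" (degrees; the focal length in pixels is half the picture's height over the tangent of half this angle, whatever the lens; pixels are square), "cx", "cy" (the principal point, pixels), "extrinsics" (4x4, takes a point from world to camera coordinates); the wrist camera has in their place "tool_from_camera" (4x4, takes a point from camera to tool coordinates, whose origin is the TCP and whose axes are the tool frame's). Camera axes: x right, y up, looking along -z (the intrinsics and any distortion apply to the point x, -y, -z); pixel columns grow to the right and rows downward; lengths in mm; the calibration is good to about 2 mm. A picture is of the moment at which its call begins: read the wrist's pose just before it. There is no depth.
- ctrl.finish_job(): hands the job in, once; it reports no verdict.
Trained networks look in a picture, given as the dict that the camera call returned (one of the last four; its "shot" number tells which), for a name from the list of things; names that differ only in an ending like _2 or _b are one class to them, and where a whole thing is asked for, a point or a joint stands for the part that bears it (a point fixed in the world has none). Each returns a list of dicts, best first, with "confidence" (0 to 1); they miss things now and then, are a little off and sometimes report something else, mostly with a low value. They report only what shows in the picture. A call takes as long as a camera call. They do not tell look-alikes from the thing itself.
- ctrl.search_frame(picture, query): "location" ([x, y, z] in mm, in world coordinates, good to about 4 mm: the middle of the surface that is visible of it).
- ctrl.mark_of(picture, query): "location" ([x, y, z] in mm, in world coordinates, good to about 4 mm: a listed point, or the origin of a listed thing).
The state is a dict: "clock": time; "qpos": joint angles; "qd": joint speeds; "tau": joint torques, N m; "eef_pos": TCP position; "tool_rot": TCP orientation; "force": force on the tool from outside, world axes, zero at the start; "torque": the same for the moment, N m; "width": finger opening in mm.
Only numpy, scipy, OpenCV 4.12 (cv2) and the standard library are available. Lean on these libraries where they do the work, as an engineer would, in place of code of your own. Each camera call takes 0.05 s, during which the arm holds its last target.

## Task

Take the tapered feeler blade with the orange handle out of its grey stand and, holding it upright with its flat face towards the fixed plaster half (the one nearer the robot), slide it tip down into the middle of the seam between the two halves until you feel it drag firmly (a push of about 10 N). Then let go and leave it standing there, pinched in the seam. Be gentle, as plaster loaded with more than 22 N chips, and leave the cup, bottle, bowl and spatula where they are.

Things in the scene. Friction and masses are not known exactly. Their poses are not given: they have to be found in the camera images.
- gauge_grip (a point): Centre of the orange handle of the loose feeler blade (about 0.15 kg). Handle 24 mm along its x, 40 mm along y, 50 mm tall; z points from tip to handle (up). Under the handle a dark collar, 36 x 46 x 5 mm thick, then 90 mm of polished steel blade, 28 mm wide along y. Its flat face lies at x = -11 mm, parallel to y-z; the face on the +x side slopes.
- gauge_tip (a point): Middle of the blade's tip edge, 120 mm below gauge_grip and 9 mm to its -x side (same axes); flat face 2 mm to the -x side. The blade is 4 mm thick here and gains 1 mm per 5 mm of length, to 22 mm at the collar, all on the sloping +x side. It goes into the seam with its flat face against the fixed half: blade x along seam x.
- stand: Fixed grey stand: open-topped shaft 56 x 64 mm, 100 mm tall, on a 90 mm square foot; origin at the centre of its underside, z up. The blade hangs in its 26 x 32 mm opening, collar resting on the top, handle above, flat face on the robot's side, blade x along stand x within its play. Lift the blade straight up by 95 mm to clear it.
- seam (a point): Middle of the top edge of the fixed plaster half's seam face, 90 mm above the table. z up, y along the seam, x from the fixed half across the gap to the sprung half. The fixed face is the upright plane x = 0, 120 mm long, down to the table. The gap differs every time, 9 to 18 mm at the top; the sprung half's upper 30 mm slopes parallel to the blade's slope, below that it is open.
- mould: Fixed mould half, origin on the table below point seam, same axes: white plaster 70 x 120 x 90 mm on the -x side, in a plywood frame 70 mm tall. Steel on plaster friction is about 0.3, so the push down on the blade about equals the pinch when its flat face lies against this half, and the blade stays when let go.
- clamp: Plywood frame (fixed, 70 mm tall) of the sprung half; origin on the table 9 mm to the +x side of body mould's, same axes. The plaster half in it, 118 mm long and 90 mm tall, starts at a different x each time (the gap); it is pressed towards the fixed half and backs away along x, up to 6 mm, as the blade wedges in: 2 N to start, then 8 N per mm, so 1.6 N more pinch per mm of blade depth.
- cup: White cup, bystander, 64 mm across, 75 mm tall; origin at the centre of its underside.
- hardener: Blue bottle with red cap, bystander, 52 mm across, 130 mm tall; origin at the centre of its underside.
- bowl: Yellow bowl, bystander, 110 mm across, 50 mm tall; origin at the centre of its underside.
- spatula: Spatula lying on the table, bystander, about 280 mm long, blade 65 mm wide; origin under its middle.
Not all that is in view belongs to the job. Leave any yellow look-alike of the clamp alone.

How it is judged:
By the outcome, as a careful person would: the job done as asked, in the order asked, and still so for the second after the job is handed in, with the robot touching nothing.
It also fails if it takes over 64 s, if anything falls off the work surface, if the arm or the gripper's body presses on something with over 40 N, if the wrist force passes 120 N, or if a joint passes its speed limit or range.

## Working session

There is one attempt and no reset: what is moved stays moved. The work goes in short steps, Python scripts to look and compute and a tool call to move; the robot and the scene stay as the last step left them, time stands still between calls to the robot, and variables do not carry over. Pictures are saved under pics/ and viewed, and the job is handed in when it is done.

Besides the shell and the picture viewer there is one more tool, called after "Request:" in YAML: its name, and indented under it one key for each argument. apply_moves: Moves the arm, as the interface text tells. Its arguments: {"type":"object","properties":{"motion":{"type":"array","items":{"type":"array","items":{"type":"number"}}}},"required":["motion"]}

```bash
mkdir -p pics; ls; python3 - <<'E'
from cell import ctrl
import cv2
s=ctrl.read_state(); print({k:(v.tolist() if hasattr(v,'tolist') else v) for k,v in s.items()}, ctrl.grip_depth)
for n in ["side","top","wrist"]:
    p=ctrl.get_image(n)
    cv2.imwrite(f"pics/{n}0.png",p["image"][:,:,::-1]); print(n,[ (k,v) for k,v in p.items() if k!="image"])
    for q in ["gauge_grip","gauge_tip","stand","seam","mould","clamp","cup","hardener","bowl","spatula"]:
        print(q,[(round(d["confidence"],2),[round(float(x)) for x in d["location"]]) for d in ctrl.mark_of(p,q)[:3]])
E
```

```text
pics
{'clock': 0.0, 'qpos': [-1.2918107808681099, 0.6293595298947098, 0.03844843514986013, 1.5183868733012351, -0.02698796138794301, 0.9963334391568776, -0.020021586345528596], 'qd': [0.001089803631853285, 0.0008874756374876886, -0.000945198922751093, 0.00029755751971928545, -0.0009348512485167367, -0.0014991580581777432, 0.0005313027435630436], 'tau': [0.0006579151158803143, -56.33949637413025, 1.226102001965046, -19.345157146453857, 0.010845697252079844, 0.010075617756228894, -1.1127598895654955e-05], 'eef_pos': [219.44472495621602, 611.1035135832881, 209.77456132993143], 'tool_rot': [-1.570837657397039, 0.001968513759289081, 1.2259900336374896], 'force': [0.2689448828988367, 1.0200221147018496, -0.3458866093195505], 'torque': [0.010940056653286687, 0.012264785478307616, -0.04602454610754368], 'width': 85.29151518870054} 18.700000000000003
side [('vfov', 56.87461028718899), ('cx', 315.16515697472545), ('cy', 238.1410912110054), ('extrinsics', array([[-9.86933306e-01, -1.61089277e-01, -3.59096592e-03,
         5.46885636e+02],
       [ 8.02849795e-02, -5.10954246e-01,  8.55850502e-0
[... 1249 characters left out ...]
 399, -1])]
cup [(0.74, [695, 2, 0])]
hardener [(0.76, [762, 11, 0])]
bowl [(0.87, [774, 147, 1])]
spatula [(0.77, [766, -169, 1])]
wrist [('vfov', 58.72521024555606), ('cx', 318.75458518382095), ('cy', 235.47573042883394), ('tool_from_camera', array([[ 9.99999379e-01, -2.25152761e-04, -1.09112978e-03,
        -8.43908744e-01],
       [-9.62130982e-04,  3.19284754e-01, -9.47658335e-01,
        -1.61650981e+02],
       [ 5.61748994e-04,  9.47658797e-01,  3.19284339e-01,
         8.13740429e+01],
       [ 0.00000000e+00,  0.00000000e+00,  0.00000000e+00,
         1.00000000e+00]])), ('shot', 3)]
gauge_grip []
gauge_tip []
stand []
seam []
mould []
clamp []
cup []
hardener []
bowl []
spatula []
```

View pics/side0.png

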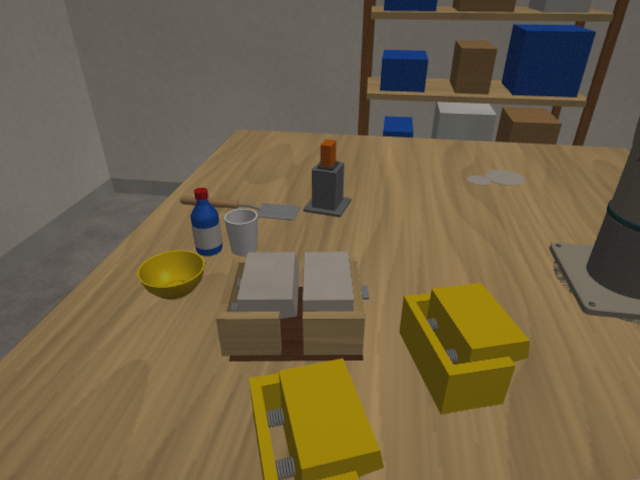

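View pics/top0.png

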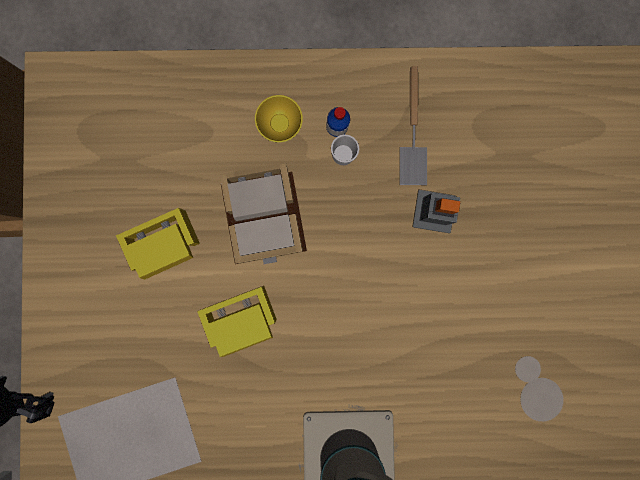

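View pics/wrist0.png

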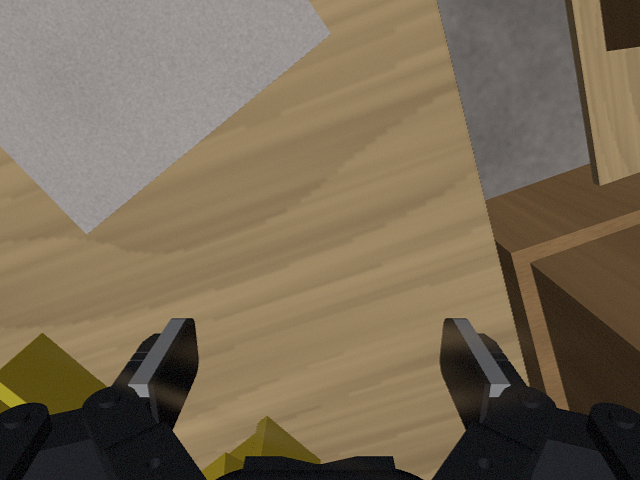

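```bash
cat > h.py <<'E'
import numpy as np, cv2, json
from scipy.spatial.transform import Rotation as Ro
from cell import ctrl
def Rt(rpy): return Ro.from_euler('xyz',rpy).as_matrix()
def st():
    s=ctrl.read_state(); print("t%.2f"%s["clock"],"pos",np.round(s["eef_pos"],2),"rpy",np.round(s["tool_rot"],4),"F",np.round(s["force"],2),"T",np.round(s["torque"],2),"w%.1f"%s["width"]); return s
def shift(target,yaw):
    # relative to measured pose
    s=st(); R=Rt(s["tool_rot"]); d=R.T@(np.array(target)-s["eef_pos"])
    dy=yaw-s["tool_rot"][2]
    print("shift cm",np.round(d/10,3),"roll",round(-dy,4))
def snap(n,name,s=None):
    s=ctrl.read_state()
    p=ctrl.get_image(n); cv2.imwrite(f"pics/{name}.png",p["image"][:,:,::-1])
    if n=="wrist":
        T=np.eye(4);T[:3,:3]=Rt(s["tool_rot"]);T[:3,3]=s["eef_pos"]
        p["extrinsics"]=np.linalg.inv(T@p["tool_from_camera"])
    p2={k:v for k,v in p.items()}
    np.savez(f"pics/{name}.npz",E=p["extrinsics"],vfov=p["vfov"],c=[p["cx"],p["cy"]])
    return p
def load(name):
    z=np.load(f"pics/{name}.npz"); return dict(extrinsics=z["E"],vfov=float(z["vfov"]),cx=z["c"][0],cy=z["c"][1])
def onplane(p,px,z):
    f=240/np.tan(np.radians(p["vfov"]/2)); E=p["extrinsics"]
    c=-E[:3,:3].T@E[:3,3]
    out=[]
    for u,v in np.atleast_2d(px):
        d=E[:3,:3].T@np.array([(u-p["cx"])/f,-(v-p["cy"])/f,-1])
        out.append(c+d*(z-c[2])/d[2])
    return np.array(out)
def proj(p,X):
    f=240/np.tan(np.radians(p["vfov"]/2)); E=p["extrinsics"]
    q=(E[:3,:3]@np.atleast_2d(X).T).T+E[:3,3]
    return np.c_[p["cx"]-f*q[:,0]/q[:,2], p["cy"]+f*q[:,1]/q[:,2]]
def marks(p,qs):
    for q in qs:
        print(q,[(round(d["confidence"],2),np.round(d["location"],1).tolist()) for d in ctrl.mark_of(p,q)[:3]])
E
python3 -c "
from h import *
shift([535,190,260],0.19)
from cell import ctrl; p=ctrl.get_image('top'); cv2.imwrite('pics/topz.png',cv2.resize(p['image'][150:280,200:480,::-1],None,fx=2.8,fy=2.8,interpolation=cv2.INTER_CUBIC))"
```

```text
t1.65 pos [219.68 611.75 210.73] rpy [-1.5707 -0.      1.226 ] F [-0.2   0.47  0.14] T [-0.04 -0.02  0.01] w85.5
shift cm [-29.035  -4.929 -43.931] roll 1.036
```

View pics/topz.png

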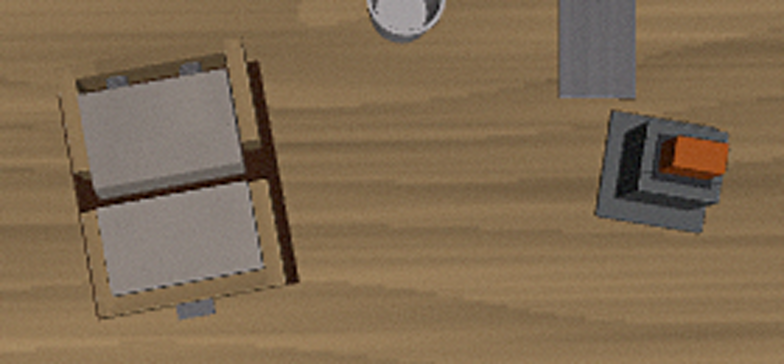

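Request:
apply_moves:
  motion:
    - [-29,-4.9,-44,1.036,8.5]
    - [-29,-4.9,-44,1.036,8.5]
    - [-29,-4.9,-44,1.036,8.5]
    - [-29,-4.9,-44,1.036,8.5]
    - [-29,-4.9,-44,1.036,8.5]
    - [-29,-4.9,-44,1.036,8.5]
    - [-29,-4.9,-44,1.036,8.5]
    - [-29,-4.9,-44,1.036,8.5]
    - [-29,-4.9,-44,1.036,8.5]
    - [-29,-4.9,-44,1.036,8.5]
    - [-29,-4.9,-44,1.036,8.5]
    - [-29,-4.9,-44,1.036,8.5]
    - [-29,-4.9,-44,1.036,8.5]
    - [-29,-4.9,-44,1.036,8.5]

```text
clock: 3.45
eef_pos: [535.5, 190.7, 259.7]
tool_rot: [-1.571, 0.0, 0.191]
force: [-0.4, 0.7, 0.5]
width: 85.0
```

```bash
python3 - <<'E'
from h import *
st()
p=snap("wrist","w1"); st()
marks(p,["seam","mould","clamp"])
t=load("top0") if 0 else ctrl.get_image("top")
z=np.array([[612,110],[728,128],[702,232],[597,213]])/2.8+[200,150]
w=onplane(t,z,8)
print(w.round(1)); 
for i,j in((0,1),(3,2)): d=w[i]-w[j]; print(np.arctan2(-d[0],d[1]))
E
```

```text
t3.45 pos [535.45 190.7  259.69] rpy [-1.5707e+00  1.0000e-04  1.9110e-01] F [-0.38  0.73  0.45] T [ 0.02 -0.05  0.02] w85.0
t3.50 pos [535.55 190.56 259.71] rpy [-1.5707  0.      0.1908] F [-0.67 -0.44 -0.34] T [ 0.04  0.02 -0.04] w85.5
seam [(0.8, [543.8, 184.6, 88.7])]
mould [(0.77, [542.1, 184.4, 0.1])]
clamp [(0.91, [546.7, 189.6, 1.6]), (0.6, [265.4, 226.6, -1.4])]
[[ 612.6 -174.9    8. ]
 [ 596.1 -271.9    8. ]
 [ 509.3 -247.5    8. ]
 [ 526.5 -160.1    8. ]]
-0.16942210373794578
-0.19492859941552415
```

View pics/w1.png

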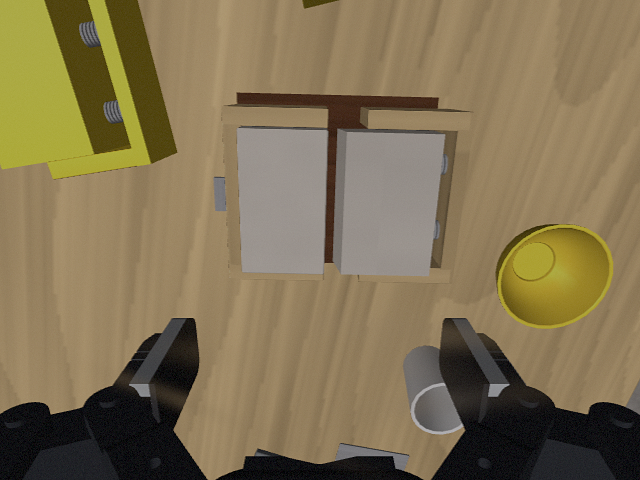

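```bash
python3 - <<'E'
from h import *
im=cv2.imread("pics/w1.png")
cv2.imwrite("pics/w1z.png",cv2.resize(im[115:290,225:455],None,fx=3.4,fy=3.4,interpolation=cv2.INTER_CUBIC))
# edge along rows: fixed-half right edge
g=cv2.GaussianBlur(im,(0,0),0.8).astype(float)[:,:,0]
p=load("w1"); pts=[];pl=[];ps=[];pb=[]
for v in range(140,265,3):
    d=np.diff(g[v,310:352]); i=d.argmin(); j=d.argmax()
    def sub(i,d):
        if 0<i<len(d)-1:
            a,b,c=abs(d[i-1]),abs(d[i]),abs(d[i+1]); return i+0.5*(a-c)/(a-2*b+c)
        return i
    pts.append([310.5+sub(i,d),v]); ps.append([310.5+sub(j,d),v])
pts=np.array(pts);ps=np.array(ps); print(pts[::8].round(1).tolist(),ps[::8].round(1).tolist())
w=onplane(p,pts,90)
l=cv2.fitLine(w[:,:2].astype(np.float32),cv2.DIST_HUBER,0,.01,.01).ravel(); 
if l[1]<0:l[:2]*=-1
print("yaw",np.arctan2(-l[0],l[1]),l)
print("corners",onplane(p,[[239,127],[328,129],[325,273],[241,272]],90).round(1).tolist())
print("sprung top corners",onplane(p,[[345,131],[444,134],[431,275],[342,275]],90).round(1).tolist())
E
```

```text
[[327.3, 140.0], [326.8, 164.0], [325.8, 188.0], [325.2, 212.0], [324.7, 236.0], [323.8, 260.0]] [[336.6, 140.0], [335.6, 164.0], [334.7, 188.0], [333.8, 212.0], [333.0, 236.0], [332.2, 260.0]]
yaw 0.16808613 [-1.6729575e-01  9.8590678e-01  5.4181189e+02  1.8804353e+02]
corners [[466.0, 234.4, 90.0], [532.3, 245.7, 90.0], [553.2, 129.2, 90.0], [483.4, 116.6, 90.0]]
sprung top corners [[545.2, 246.7, 90.0], [619.4, 258.9, 90.0], [641.5, 144.5, 90.0], [567.6, 130.1, 90.0]]
```

View pics/w1z.png

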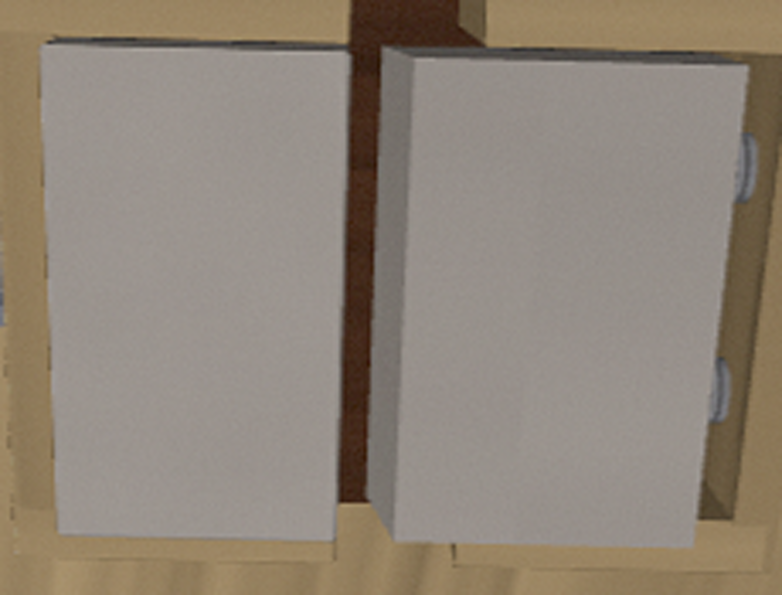

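```bash
python3 -c "
from h import *
shift([560,-230,240],-0.18)"
```

```text
t3.70 pos [535.72 190.16 259.69] rpy [-1.5708  0.      0.1901] F [-0.04 -0.65  0.17] T [-0.03 -0.01  0.02] w85.1
shift cm [ -5.553   1.967 -41.718] roll 0.3701
```

Request:
apply_moves:
  motion:
    - [-5.6,2,-41.7,0.37,8.5]
    - [-5.6,2,-41.7,0.37,8.5]
    - [-5.6,2,-41.7,0.37,8.5]
    - [-5.6,2,-41.7,0.37,8.5]
    - [-5.6,2,-41.7,0.37,8.5]
    - [-5.6,2,-41.7,0.37,8.5]
    - [-5.6,2,-41.7,0.37,8.5]
    - [-5.6,2,-41.7,0.37,8.5]
    - [-5.6,2,-41.7,0.37,8.5]
    - [-5.6,2,-41.7,0.37,8.5]
    - [-5.6,2,-41.7,0.37,8.5]

```text
clock: 5.08
eef_pos: [559.9, -228.4, 239.8]
tool_rot: [-1.57, -0.0, -0.178]
force: [-0.1, 0.6, 0.9]
width: 85.0
```

```bash
python3 - <<'E'
from h import *
p=snap("wrist","w2"); st()
marks(p,["gauge_grip","stand"])
im=cv2.imread("pics/w2.png"); q=cv2.cvtColor(im,cv2.COLOR_BGR2HSV)
m=cv2.inRange(q,(4,150,60),(16,255,255)); ys,xs=np.nonzero(m); print(xs.min(),xs.max(),ys.min(),ys.max())
x0,x1,y0,y1=xs.min()-90,xs.max()+90,ys.min()-70,ys.max()+70
x0=max(x0,0);y0=max(y0,0);print(x0,y0)
cv2.imwrite("pics/w2z.png",cv2.resize(im[y0:y1,x0:x1],None,fx=3,fy=3,interpolation=cv2.INTER_CUBIC)[:600,:800])
E
```

```text
t5.12 pos [ 559.85 -228.73  239.8 ] rpy [-1.5704e+00 -1.0000e-04 -1.7810e-01] F [ 0.14 -0.39 -0.04] T [ 0.03 -0.    0.02] w84.8
gauge_grip [(0.69, [564.2, -210.2, 130.0])]
stand [(0.68, [560.9, -211.5, -0.2])]
294 334 161 236
204 91
```

View pics/w2.png

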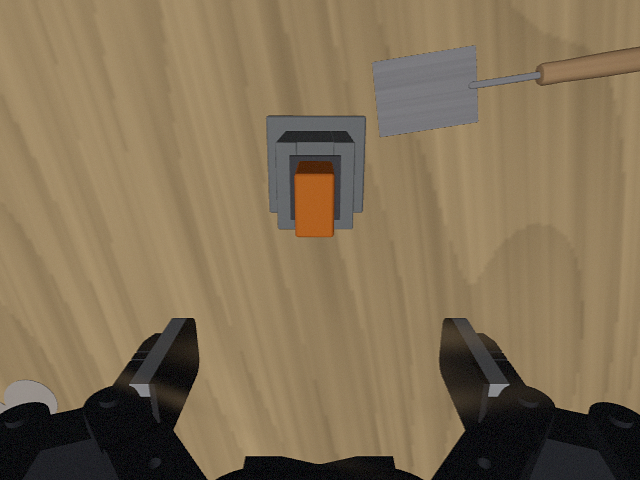

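View pics/w2z.png

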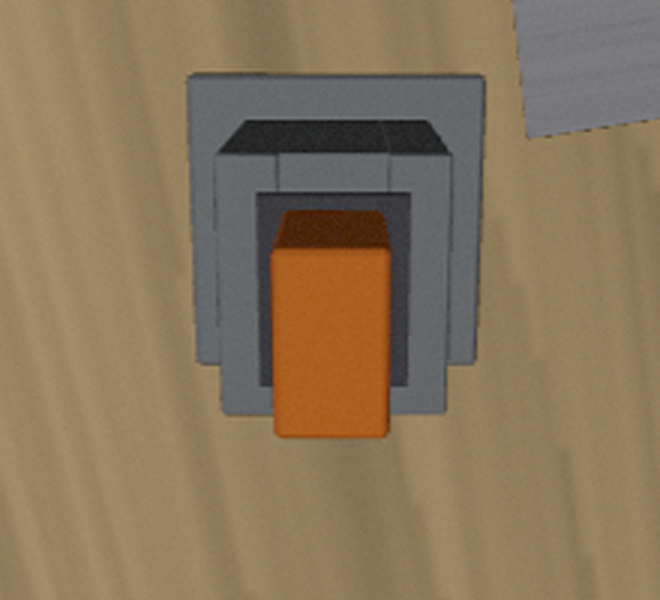

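```bash
python3 - <<'E'
from h import *
p=load("w2")
w=onplane(p,np.array([[273,248],[388.5,248],[389,436.5],[275,436.5]])/3+[204,91],155)
print(w.round(1), w.mean(0)); 
for a,b in((0,1),(3,2)): d=w[b]-w[a];print(np.hypot(*d[:2]),np.arctan2(d[1],d[0]))
for a,b in((3,0),(2,1)): d=w[b]-w[a];print(np.hypot(*d[:2]),np.arctan2(-d[0],d[1]))
f=onplane(p,np.array([[188,74],[485,76],[477,363],[199,363]])/3+[204,91],10);print(f.round(1),f.mean(0))
c=w.mean(0); shift([c[0],c[1],170],-0.18)
E
```

```text
[[ 553.5 -190.3  155. ]
 [ 575.5 -194.2  155. ]
 [ 569.3 -232.3  155. ]
 [ 546.4 -228.2  155. ]] [ 561.18315105 -211.2450951   155.        ]
22.378920621001456 -0.1770424324596255
23.182447227807838 -0.17693273134943713
38.56325995448731 -0.18436111892486062
38.56320763237048 -0.16352404309154706
[[ 526.1 -159.8   10. ]
 [ 612.2 -175.8   10. ]
 [ 597.3 -262.2   10. ]
 [ 510.6 -246.7   10. ]] [ 561.53080961 -211.11481059   10.        ]
t5.22 pos [ 559.73 -229.26  239.84] rpy [-1.5706e+00 -2.0000e-04 -1.7890e-01] F [ 0.17 -0.37 -0.76] T [-0.    0.01 -0.  ] w85.2
shift cm [-0.178  6.984  1.797] roll 0.0011
```

Request:
apply_moves:
  motion:
    - [-0.2,4,1.8,0,8.5]
    - [-0.2,6,1.8,0,8.5]
    - [-0.2,9,1.8,0,8.5]
    - [-0.2,11,1.8,0,8.5]
    - [-0.2,12.2,1.8,0,8.5]
    - [-0.2,12.7,1.8,0,8.5]
    - [-0.2,12.7,1.8,0,8.5]
    - [-0.2,12.7,1.8,0,6]
    - [-0.2,12.7,1.8,0,5]

```text
clock: 6.35
eef_pos: [561.2, -212.1, 113.4]
tool_rot: [-1.571, -0.001, -0.18]
force: [0.9, -0.1, -0.8]
width: 51.2
```

```bash
python3 - <<'E'
from h import *
st(); p=snap("wrist","w3")
E
```

```text
t6.35 pos [ 561.16 -212.09  113.36] rpy [-1.5709e+00 -1.2000e-03 -1.8000e-01] F [ 0.86 -0.14 -0.81] T [ 0.01  0.01 -0.02] w51.2
```

View pics/w3.png

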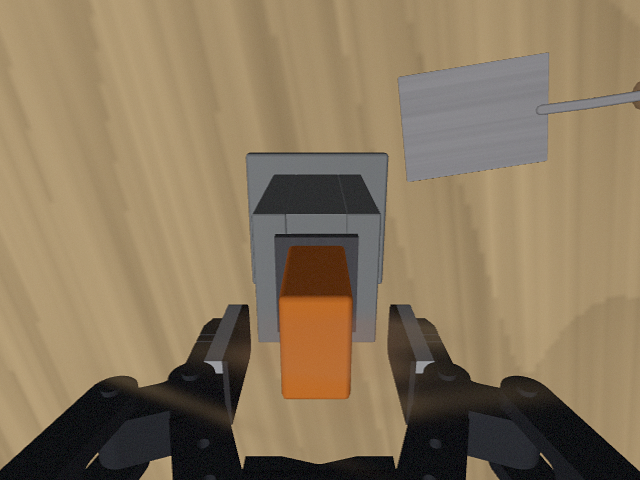

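Request:
apply_moves:
  motion:
    - [0,0,0,0,2]
    - [0,0,0,0,1.5]
    - [0,0,0,0,1]
    - [0,0,0,0,1]
    - [0,0,0,0,1]
    - [0,0,0,0,1]
    - [0,0,0,0,1]

```text
clock: 7.28
eef_pos: [560.8, -212.0, 113.0]
tool_rot: [-1.571, -0.0, -0.18]
force: [-1.1, 0.9, 4.8]
width: 23.0
```

```bash
python3 - <<'E'
from h import *
st()
E
```

```text
t7.28 pos [ 560.8  -211.96  113.  ] rpy [-1.5707e+00 -2.0000e-04 -1.8010e-01] F [-1.1   0.87  4.84] T [0.11 0.23 0.07] w23.0
```

Request:
apply_moves:
  motion:
    - [0,-0.5,0,0,1]
    - [0,-1.5,0,0,1]
    - [0,-3,0,0,1]
    - [0,-4.5,0,0,1]
    - [0,-6,0,0,1]
    - [0,-7.5,0,0,1]
    - [0,-9,0,0,1]
    - [0,-11,0,0,1]
    - [0,-13,0,0,1]
    - [0,-14,0,0,1]
    - [0,-14,0,0,1]
    - [0,-14,0,0,1]

```text
clock: 8.78
eef_pos: [560.3, -211.6, 251.9]
tool_rot: [-1.57, 0.001, -0.18]
force: [0.1, 1.0, -1.7]
width: 22.9
```

```bash
python3 - <<'E'
from h import *
st(); p=snap("wrist","w4"); p=snap("side","s4")
st()
n=np.array([np.cos(.172),np.sin(.172)])
print("target over seam: handle centre = seam+11n+2n")
t=np.array([543,187.3])+13*n
shift([t[0],t[1],253],0.172)
E
```

```text
t8.78 pos [ 560.27 -211.57  251.94] rpy [-1.5704e+00  1.5000e-03 -1.7990e-01] F [ 0.09  0.97 -1.68] T [ 0.02 -0.02  0.08] w22.9
t8.88 pos [ 560.28 -211.6   251.82] rpy [-1.5705  0.0017 -0.18  ] F [ 0.32 -0.29 -1.88] T [ 0.06  0.01 -0.02] w22.7
target over seam: handle centre = seam+11n+2n
t8.88 pos [ 560.28 -211.6   251.82] rpy [-1.5705  0.0017 -0.18  ] F [ 0.32 -0.29 -1.88] T [ 0.06  0.01 -0.02] w22.7
shift cm [-7.62  -0.094 39.384] roll -0.352
```

View pics/w4.png

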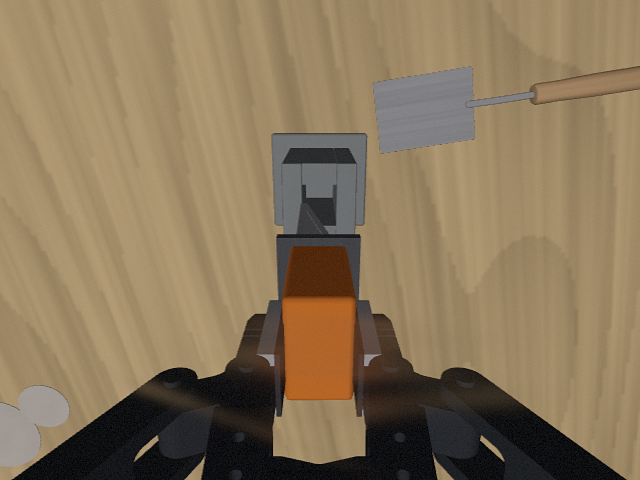

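View pics/s4.png

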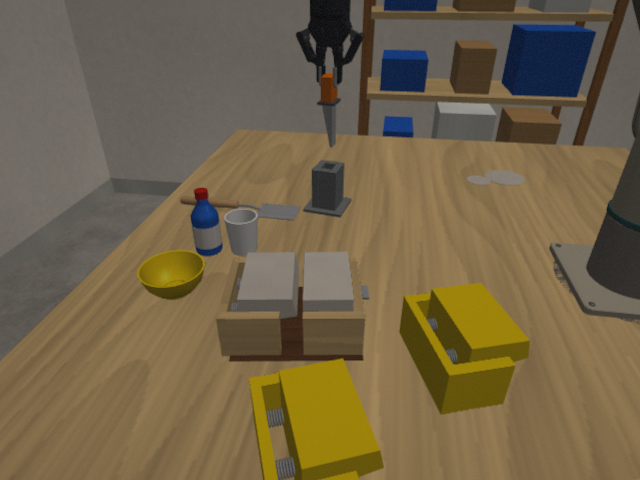

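Request:
apply_moves:
  motion:
    - [-1,0,4,-0.05,1]
    - [-2,0,9,-0.1,1]
    - [-3,0,14,-0.15,1]
    - [-4,0,19,-0.2,1]
    - [-5,0,24,-0.25,1]
    - [-6,0,29,-0.3,1]
    - [-7,0,34,-0.33,1]
    - [-7.6,0,38,-0.352,1]
    - [-7.6,0,39.4,-0.352,1]
    - [-7.6,0,39.4,-0.352,1]
    - [-7.6,0,39.4,-0.352,1]
    - [-7.6,0,39.4,-0.352,1]
    - [-7.6,0,39.4,-0.352,1]

```text
clock: 10.5
eef_pos: [556.7, 188.2, 252.8]
tool_rot: [-1.571, -0.0, 0.17]
force: [0.8, 0.6, -1.4]
width: 22.5
```

```bash
python3 - <<'E'
from h import *
st(); p=snap("wrist","w5"); marks(p,["gauge_tip","gauge_grip","seam"]); p=snap("side","s5"); marks(p,["gauge_tip","gauge_grip","seam"])
st()
im=cv2.imread("pics/s5.png"); cv2.imwrite("pics/s5z.png",cv2.resize(im[120:370,190:400],None,fx=2.4,fy=2.4,interpolation=cv2.INTER_CUBIC))
E
```

```text
t10.50 pos [556.69 188.24 252.84] rpy [-1.5709e+00 -1.0000e-04  1.7030e-01] F [ 0.83  0.55 -1.37] T [ 0.   -0.04 -0.09] w22.5
gauge_tip []
gauge_grip [(0.76, [555.7, 185.1, 271.7])]
seam [(0.78, [543.5, 184.0, 87.4]), (0.33, [548.8, 187.4, -1.0])]
gauge_tip [(0.81, [546.7, 181.5, 148.6]), (0.25, [696.0, -1.4, -1.5])]
gauge_grip [(0.78, [558.5, 189.5, 270.3])]
seam [(0.88, [544.1, 187.9, 86.6]), (0.59, [555.0, -209.1, -0.1])]
t10.90 pos [556.51 189.35 252.69] rpy [-1.5708e+00  1.0000e-04  1.7210e-01] F [ 0.32  0.17 -1.96] T [-0.02 -0.06 -0.01] w22.6
```

View pics/w5.png

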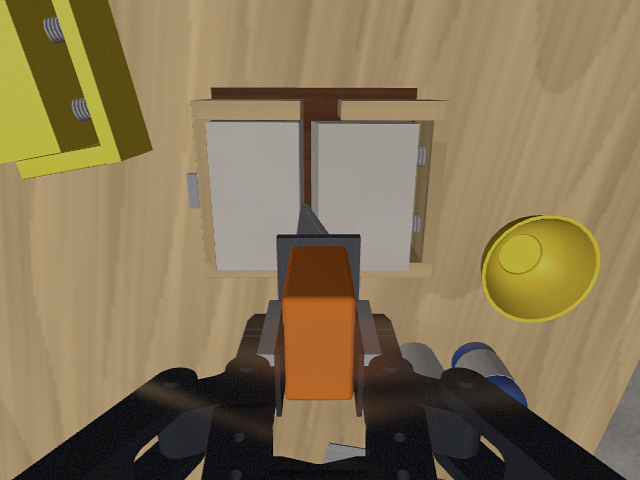

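View pics/s5z.png

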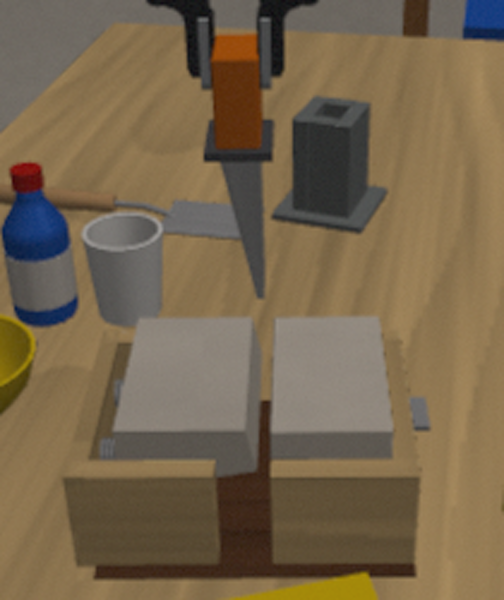

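```bash
python3 - <<'E'
from h import *
im=cv2.imread("pics/w5.png"); p=load("w5")
g=cv2.GaussianBlur(im,(0,0),0.8).astype(float)[:,:,0]
pts=[]
for v in range(128,200,3):
    d=np.diff(g[v,290:318]); i=d.argmin()
    a,b,c=np.abs(d[i-1:i+2]); pts.append([290.5+i+0.5*(a-c)/(a-2*b+c),v])
w=onplane(p,pts,90); l=cv2.fitLine(w[:,:2].astype(np.float32),cv2.DIST_HUBER,0,.01,.01).ravel()
if l[1]<0:l[:2]*=-1
y=np.arctan2(-l[0],l[1]); print("yaw",y,l, np.round(pts[::6],1).tolist())
n=np.array([np.cos(.172),np.sin(.172)]); t=np.array([-n[1],n[0]])
s=ctrl.read_state(); 
print("n of edge", (w[:,:2]@n).mean(), "TCP n",s["eef_pos"][:2]@n,"w1 edge n",np.array([541.81,188.04])@n, "TCP t",s["eef_pos"][:2]@t,"seam t", np.array([542.7,187.5])@t)
c=onplane(p,[[299,121],[209,122],[216,270]],90); print(c.round(1), c[:,:2]@t, c[:,:2]@n)
# predicted tip-flat edge location in the image
e=s["eef_pos"]; 
for x in(-11,-7):
  print(proj(p,[[*(e[:2]+n*x+t*k),e[2]-103.5] for k in(14,-14)]).round(1))
cv2.imwrite("pics/w5z.png",cv2.resize(im[110:260,240:400],None,fx=4,fy=4,interpolation=cv2.INTER_CUBIC))
E
```

```text
yaw 0.1661844 [-1.6542052e-01  9.8622310e-01  5.3600421e+02  2.2169345e+02] [[298.5, 128.0], [298.6, 146.0], [298.6, 164.0], [298.9, 182.0]]
n of edge 566.0160962904403 TCP n 580.7081908837172 w1 edge n 565.9989290698983 TCP t 91.30236531049728 seam t 91.84850066174079
[[532.5 245.8  90. ]
 [467.2 233.8  90. ]
 [483.5 116.6  90. ]] [151.06047432 150.42328541  32.1606374 ] [566.67217403 500.35775842 496.28692018]
[[300.8 201. ]
 [301.4 242.3]]
[[307.1 201. ]
 [307.5 242.3]]
```

View pics/w5z.png

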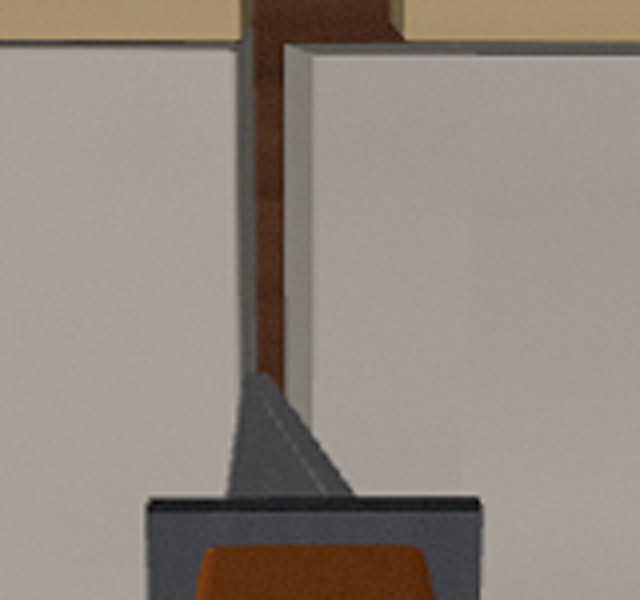

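Request:
apply_moves:
  motion:
    - [-0.12,1,0,0,1]
    - [-0.12,2.5,0,0,1]
    - [-0.12,4,0,0,1]
    - [-0.12,5,0,0,1]
    - [-0.12,5.5,0,0,1]
    - [-0.12,5.5,0,0,1]

```text
clock: 11.65
eef_pos: [555.3, 189.1, 197.4]
tool_rot: [-1.571, 0.001, 0.172]
force: [-0.5, 0.5, -1.7]
width: 22.9
```

```bash
python3 - <<'E'
from h import *
s=st(); p=snap("wrist","w6"); im=cv2.imread("pics/w6.png"); cv2.imwrite("pics/w6z.png",cv2.resize(im[90:270,220:420],None,fx=3.3,fy=3.3,interpolation=cv2.INTER_CUBIC))
g=cv2.GaussianBlur(im,(0,0),0.8).astype(float)[:,:,0]
n=np.array([np.cos(.17),np.sin(.17)])
print(s["eef_pos"][:2]@n)
E
```

```text
t11.65 pos [555.28 189.08 197.36] rpy [-1.5709e+00  5.0000e-04  1.7200e-01] F [-0.47  0.52 -1.66] T [ 0.01 -0.02  0.04] w22.9
579.2686749854994
```

View pics/w6z.png

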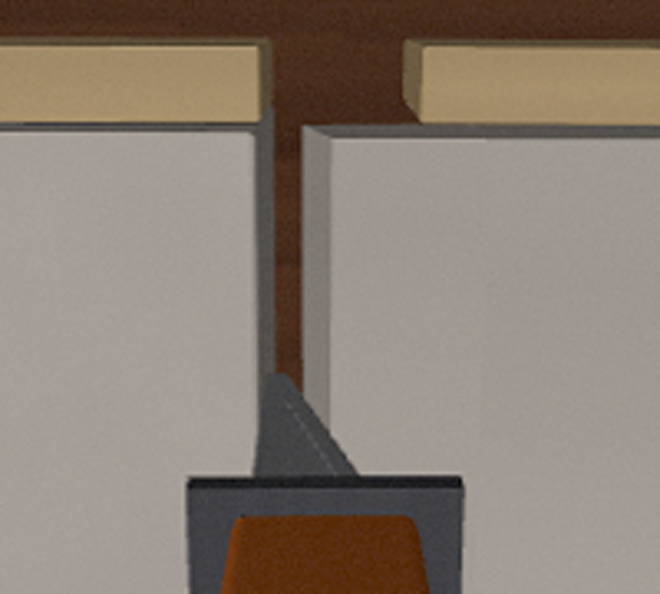

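Request:
apply_moves:
  motion:
    - [0,0.5,0,0,1]
    - [0,1,0,0,1]
    - [0,1.5,0,0,1]
    - [0,2,0,0,1]
    - [0,2.5,0,0,1]
    - [0,2.5,0,0,1]
    - [0,2.5,0,0,1]

```text
clock: 12.58
eef_pos: [555.5, 189.1, 172.8]
tool_rot: [-1.571, -0.0, 0.172]
force: [-0.1, 0.7, -0.9]
width: 22.8
```

```bash
cat >> h.py <<'E'
def fs(k=5):
    n=np.array([np.cos(.17),np.sin(.17)]); L=[]
    for i in range(k):
        s=ctrl.read_state(); L.append(np.r_[s["force"][:2]@n,s["force"][:2]@[-n[1],n[0]],s["force"][2],s["torque"],s["eef_pos"][:2]@n,s["eef_pos"][2]]); 
        if i<k-1: ctrl.get_image("top")
    L=np.array(L); print("t%.2f"%s["clock"],"Fn Ft Fz Tx Ty Tz n z",L.mean(0).round(2),"sd",L.std(0)[:3].round(2), "w",round(s["width"],1))
E
python3 -c "
from h import *
fs()"
```

```text
t12.78 Fn Ft Fz Tx Ty Tz n z [-1.0000e-01 -1.5000e-01 -1.5400e+00  1.0000e-02  0.0000e+00 -1.0000e-02
  5.7951e+02  1.7287e+02] sd [0.32 0.5  0.77] w 22.5
```

Request:
apply_moves:
  motion:
    - [0,0.5,0,0,1]
    - [0,1,0,0,1]
    - [0,1.3,0,0,1]
    - [-0.05,1.3,0,0,1]
    - [-0.1,1.3,0,0,1]
    - [-0.1,1.3,0,0,1]
    - [-0.1,1.3,0,0,1]

```text
clock: 13.65
eef_pos: [554.4, 189.0, 159.8]
tool_rot: [-1.571, -0.0, 0.172]
force: [-0.2, 0.4, -1.4]
width: 22.8
```

```bash
python3 -c "
from h import *
fs()"
```

```text
t13.85 Fn Ft Fz Tx Ty Tz n z [-2.0000e-02  4.2000e-01 -1.7300e+00  1.0000e-02 -0.0000e+00  2.0000e-02
  5.7841e+02  1.5979e+02] sd [0.43 0.23 0.38] w 22.9
```

Moves faithfully, no contact yet. Step further towards the fixed face.

Request:
apply_moves:
  motion:
    - [-0.03,0,0,0,1]
    - [-0.05,0,0,0,1]
    - [-0.05,0,0,0,1]
    - [-0.05,0,0,0,1]

```text
clock: 14.35
eef_pos: [553.9, 188.9, 159.7]
tool_rot: [-1.571, -0.0, 0.172]
force: [-0.3, 0.1, -2.3]
width: 23.1
```

```bash
python3 -c "
from h import *
fs()"
```

```text
t14.55 Fn Ft Fz Tx Ty Tz n z [-1.8000e-01 -1.1000e-01 -1.5900e+00  1.0000e-02 -2.0000e-02  1.0000e-02
  5.7786e+02  1.5969e+02] sd [0.42 0.29 0.66] w 22.9
```

Request:
apply_moves:
  motion:
    - [-0.03,0,0,0,1]
    - [-0.05,0,0,0,1]
    - [-0.05,0,0,0,1]
    - [-0.05,0,0,0,1]

```text
clock: 15.05
eef_pos: [553.5, 188.8, 159.7]
tool_rot: [-1.571, -0.0, 0.172]
force: [-0.0, -0.5, -1.1]
width: 22.7
```

```bash
python3 -c "
from h import *
fs()"
```

```text
t15.25 Fn Ft Fz Tx Ty Tz n z [ 2.7000e-01 -2.4000e-01 -1.6200e+00  0.0000e+00 -8.0000e-02  2.0000e-02
  5.7742e+02  1.5973e+02] sd [0.33 0.54 0.42] w 23.3
```

Request:
apply_moves:
  motion:
    - [-0.03,0,0,0,1]
    - [-0.04,0,0,0,1]
    - [-0.04,0,0,0,1]
    - [-0.04,0,0,0,1]

```text
clock: 15.75
eef_pos: [553.3, 188.8, 159.8]
tool_rot: [-1.571, -0.001, 0.172]
force: [0.7, -0.0, -1.5]
width: 22.5
```

```bash
python3 -c "
from h import *
fs()"
```

```text
t15.95 Fn Ft Fz Tx Ty Tz n z [ 1.1200e+00  9.0000e-02 -1.7100e+00  7.0000e-02 -4.3000e-01 -3.0000e-02
  5.7720e+02  1.5978e+02] sd [0.6  0.25 0.32] w 23.1
```

Request:
apply_moves:
  motion:
    - [0,0.2,0,0,1]
    - [0,0.4,0,0,1]
    - [0,0.6,0,0,1]
    - [0,0.8,0,0,1]
    - [0,1.0,0,0,1]
    - [0,1.0,0,0,1]
    - [0,1.0,0,0,1]

```text
clock: 16.82
eef_pos: [553.1, 188.7, 149.6]
tool_rot: [-1.571, -0.0, 0.172]
force: [2.4, 0.0, -2.0]
width: 23.1
```

```bash
python3 -c "
from h import *
fs()"
```

```text
t17.02 Fn Ft Fz Tx Ty Tz n z [ 2.1200e+00  3.0000e-01 -2.1100e+00  1.2000e-01 -7.6000e-01 -2.0000e-02
  5.7707e+02  1.4969e+02] sd [0.51 0.46 0.35] w 22.9
```

Request:
apply_moves:
  motion:
    - [0,0.15,0,0,1]
    - [0,0.3,0,0,1]
    - [0,0.45,0,0,1]
    - [0,0.6,0,0,1]
    - [0,0.6,0,0,1]
    - [0,0.6,0,0,1]

```text
clock: 17.77
eef_pos: [553.1, 188.8, 143.6]
tool_rot: [-1.571, -0.0, 0.172]
force: [2.8, -0.7, -2.4]
width: 22.5
```

```bash
python3 -c "
from h import *
fs()"
```

```text
t17.98 Fn Ft Fz Tx Ty Tz n z [ 3.0000e+00 -2.1000e-01 -2.2000e+00  1.6000e-01 -9.4000e-01 -5.0000e-02
  5.7701e+02  1.4364e+02] sd [0.65 0.62 0.31] w 22.9
```

Request:
apply_moves:
  motion:
    - [0.01,0.1,0,0,1]
    - [0.01,0.2,0,0,1]
    - [0.01,0.3,0,0,1]
    - [0.01,0.3,0,0,1]

```text
clock: 18.48
eef_pos: [553.1, 188.8, 140.8]
tool_rot: [-1.571, -0.0, 0.172]
force: [2.0, -0.1, 0.5]
width: 22.4
```

```bash
python3 -c "
from h import *
fs(4)"
```

```text
t18.62 Fn Ft Fz Tx Ty Tz n z [ 1.8600e+00 -3.0000e-02  1.2800e+00  1.0000e-01 -6.3000e-01 -9.0000e-02
  5.7704e+02  1.4082e+02] sd [0.39 0.54 0.6 ] w 23.2
```

Request:
apply_moves:
  motion:
    - [0,0.1,0,0,1]
    - [0,0.2,0,0,1]
    - [0,0.2,0,0,1]
    - [0,0.2,0,0,1]

```text
clock: 19.12
eef_pos: [553.0, 188.7, 138.7]
tool_rot: [-1.571, 0.0, 0.172]
force: [0.8, -0.1, 3.4]
width: 22.9
```

```bash
python3 -c "
from h import *
fs(4)"
```

```text
t19.27 Fn Ft Fz Tx Ty Tz n z [ 5.9000e-01  9.0000e-02  3.3900e+00  5.0000e-02 -4.9000e-01 -1.3000e-01
  5.7702e+02  1.3873e+02] sd [0.26 0.33 0.37] w 22.8
```

Request:
apply_moves:
  motion:
    - [0,0.1,0,0,1]
    - [-0.01,0.2,0,0,1]
    - [-0.01,0.2,0,0,1]
    - [-0.01,0.2,0,0,1]

```text
clock: 19.77
eef_pos: [553.0, 188.7, 136.8]
tool_rot: [-1.571, -0.0, 0.172]
force: [-0.7, -0.1, 4.8]
width: 22.6
```

```bash
python3 -c "
from h import *
fs(4)"
```

```text
t19.93 Fn Ft Fz Tx Ty Tz n z [-3.4000e-01 -1.0000e-02  5.0900e+00  6.0000e-02 -3.6000e-01 -1.7000e-01
  5.7697e+02  1.3679e+02] sd [0.4  0.5  0.25] w 22.6
```

Request:
apply_moves:
  motion:
    - [-0.02,0.1,0,0,1]
    - [-0.03,0.2,0,0,1]
    - [-0.03,0.2,0,0,1]
    - [-0.03,0.2,0,0,1]

```text
clock: 20.42
eef_pos: [552.9, 188.7, 135.0]
tool_rot: [-1.571, -0.001, 0.172]
force: [-0.2, 0.5, 6.5]
width: 23.0
```

```bash
python3 -c "
from h import *
fs(4)"
```

```text
t20.57 Fn Ft Fz Tx Ty Tz n z [-1.4000e-01  2.7000e-01  6.3400e+00  2.0000e-02 -3.7000e-01 -1.9000e-01
  5.7689e+02  1.3504e+02] sd [0.06 0.15 0.33] w 23.2
```

Request:
apply_moves:
  motion:
    - [-0.01,0.1,0,0,1]
    - [-0.02,0.2,0,0,1]
    - [-0.02,0.2,0,0,1]

```text
clock: 20.95
eef_pos: [552.9, 188.7, 133.3]
tool_rot: [-1.57, -0.001, 0.172]
force: [0.5, 0.8, 8.0]
width: 22.7
```

```bash
python3 - <<'E'
from h import *
fs(4); p=snap("wrist","w7"); p=snap("side","s7")
im=cv2.imread("pics/s7.png"); cv2.imwrite("pics/s7z.png",cv2.resize(im[120:370,190:400],None,fx=2.4,fy=2.4,interpolation=cv2.INTER_CUBIC))
E
```

```text
t21.10 Fn Ft Fz Tx Ty Tz n z [ 2.3000e-01  1.2000e-01  8.1700e+00 -0.0000e+00 -2.9000e-01 -2.2000e-01
  5.7684e+02  1.3332e+02] sd [0.33 0.37 0.39] w 22.8
```

View pics/s7z.png

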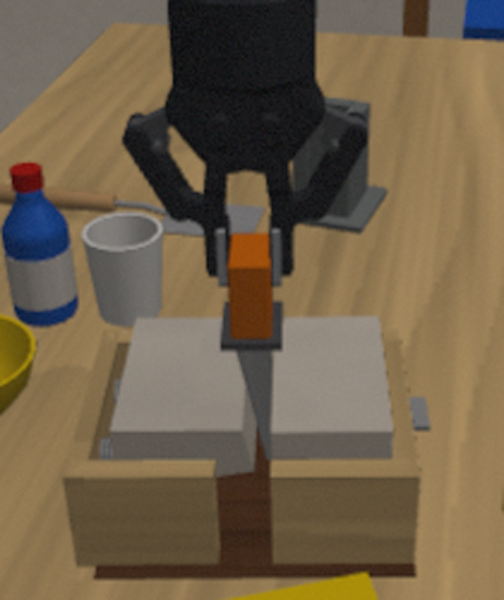

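View pics/w7.png

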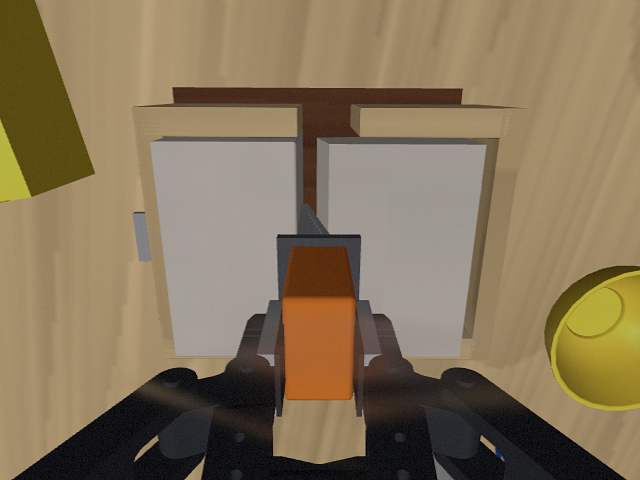

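Request:
apply_moves:
  motion:
    - [0,0,0,0,2.6]
    - [0,0,0,0,3.2]
    - [0,0,0,0,4.5]
    - [0,0,0,0,6]
    - [0,0,0,0,6]
    - [0,0,0,0,6]

```text
clock: 21.95
eef_pos: [552.5, 188.6, 132.7]
tool_rot: [-1.571, 0.0, 0.172]
force: [0.3, -0.5, 0.2]
width: 60.0
```

```bash
python3 - <<'E'
from h import *
fs(3); p=snap("wrist","w8")
E
```

```text
t22.05 Fn Ft Fz Tx Ty Tz n z [ 1.1000e-01 -1.7000e-01  3.2000e-01  1.0000e-02 -2.0000e-02  2.0000e-02
  5.7643e+02  1.3269e+02] sd [0.25 0.26 0.49] w 60.3
```

View pics/w8.png

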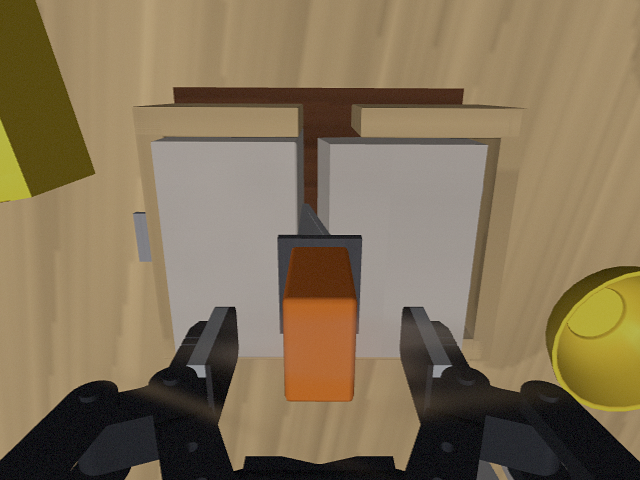

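Released: the handle sits at cols 285–355, clear of both fingers and with no tilt. Retreat straight up.

Request:
apply_moves:
  motion:
    - [0,-0.5,0,0,6]
    - [0,-2,0,0,6]
    - [0,-5,0,0,6]
    - [0,-8,0,0,6]
    - [0,-11,0,0,6]
    - [0,-14,0,0,6]
    - [0,-15,0,0,6]
    - [0,-15,0,0,6]

```text
clock: 23.1
eef_pos: [552.6, 188.7, 283.3]
tool_rot: [-1.57, -0.001, 0.172]
force: [0.7, 0.8, -0.6]
width: 59.6
```

```bash
python3 - <<'E'
from h import *
st(); p=snap("side","s9"); marks(p,["gauge_grip","seam","cup","hardener","bowl","spatula"])
im=cv2.imread("pics/s9.png"); a=cv2.resize(im[120:370,150:400],None,fx=2.3,fy=2.3,interpolation=cv2.INTER_CUBIC); cv2.imwrite("pics/s9z.png",a)
p=snap("wrist","w9")
E
```

```text
t23.10 pos [552.6  188.72 283.27] rpy [-1.5704e+00 -1.1000e-03  1.7210e-01] F [ 0.7   0.81 -0.63] T [ 0.06  0.03 -0.  ] w59.6
gauge_grip [(0.56, [553.9, 189.7, 150.6])]
seam [(0.96, [545.0, 186.6, 88.5])]
cup [(0.68, [698.5, -0.6, -1.8])]
hardener [(0.78, [766.5, 12.9, 0.6])]
bowl [(0.73, [774.4, 154.0, -2.4])]
spatula [(0.6, [763.3, -170.1, 1.5])]
```

View pics/s9z.png

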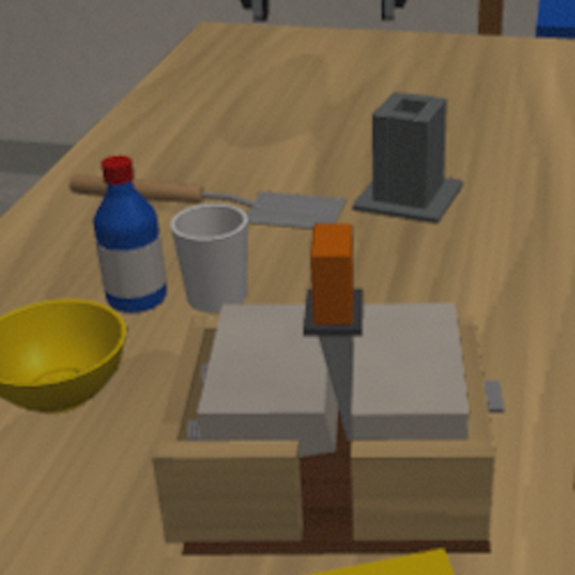

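View pics/w9.png

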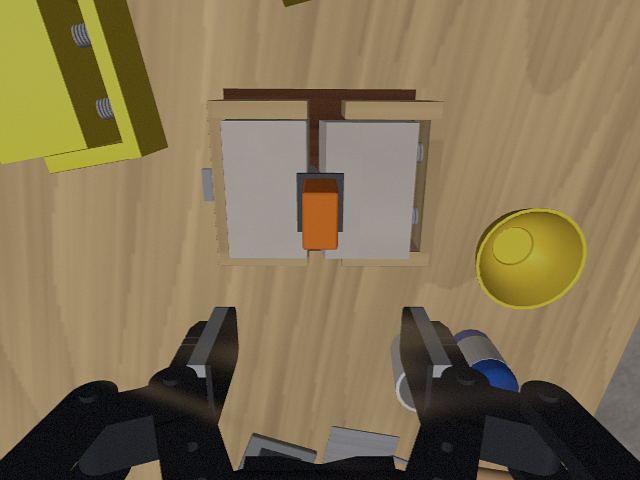

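The blade stands upright in the middle of the seam, its handle spanning cols 303–338 and rows 180–250 in the wrist view. The robot is clear of it and the bystanders haven't moved, so I'm handing in.

```bash
python3 -c "
from h import *
print(ctrl.finish_job())"
```

```text
the job is handed in; nothing more can be done
None
```

The feeler blade is standing in the middle of the seam, pinched there, and the job was handed in at about 23 s of the 64 s allowed.

- **Pick-up:** I gripped the handle across its 24 mm side and lifted the blade straight up about 140 mm, which cleared the stand.
- **Insertion:** I lined the blade up with the seam at a yaw of about 0.17 rad. I lowered the tip and moved it sideways until the flat face touched the fixed half (1–3 N). Then I pushed down in small steps to 9.8 N, after subtracting the blade's weight. Side force at that point was about 0.2 N, so the fixed half was carrying the pinch. The highest sideways force I read on the blade was about 3 N.
- **Release:** I opened the gripper and moved straight up 150 mm.

**Last checks:**
- The side and wrist pictures after release showed the blade upright and centred.
- The detected handle centre was [554, 190, 151] mm, which fits the depth reached at the final push.
- The force on the robot was near zero.
- The cup, bottle, bowl and spatula were detected within a few millimetres of where they started, which is within the detector's error.

Two things I did not measure directly: the pinch force after letting go, and whether the plaster chipped.

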